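Check a gilded moulding sample under the inspection lamp

TASK

Set the inspection lamp at its key box by pressing the green key, then the blue, then the yellow, one at a time, each right down and then let up again; leave the red key alone. Then draw the gold moulding sample up out of the wooden rack and hold it over the dark grey viewing mat, clear of everything, with its middle at least 15 cm above the bench, tipped about halfway between upright and flat so that its gold face looks obliquely upward. Finish while still holding it there in the gripper, never putting it down, and leave the other samples and everything else on the bench as they are.

Things in the scene. Friction and masses are not known exactly. Their poses are not given: they have to be found in the camera images.
- gold_center (a point): gold moulding sample: a straight flat wooden strip, 160 mm long (its z, upward), 40 mm wide (its y), 15 mm thick (its x), about 70 g, standing on end in a slot of the rack. Its +x face (ribbed), edges and ends are gold, its -x face is bare wood. The point is its centre, half-way up; the foot is 80 mm below it along z, the top end 80 mm above. The gold face starts looking away from the robot (roughly +x, give or take the rack's yaw)
- gold: the same gold sample as a body, its origin at the centre of its foot, same axes
- white_center (a point): white moulding sample: a straight flat wooden strip, 160 mm long (its z, upward), 40 mm wide (its y), 15 mm thick (its x), about 70 g, standing on end in a slot of the rack. Its +x face (ribbed), edges and ends are white, its -x face is bare wood. The point is its centre, half-way up; the foot is 80 mm below it along z, the top end 80 mm above
- rust_center (a point): rust-red moulding sample: a straight flat wooden strip, 160 mm long (its z, upward), 40 mm wide (its y), 15 mm thick (its x), about 70 g, standing on end in a slot of the rack. Its +x face (ribbed), edges and ends are rust-red, its -x face is bare wood. The point is its centre, half-way up; the foot is 80 mm below it along z, the top end 80 mm above
- rack: fixed wooden rack block, 80 mm (x) by 215 mm (y) by 45 mm high, origin at the centre of its underside. Three slots in a row along its y, 68 mm apart, each 35 mm deep with about 1 mm of play on every side; which sample is in which slot varies, and the rack and key box may stand on either side
- mat_center (a point): centre of the top of the fixed dark grey viewing mat, 220 mm (its x) by 160 mm (its y), 3 mm thick, lying on the bench in front of the robot
- keybox_top (a point): centre of the top of the lamp's fixed key box, 150 x 150 x 40 mm high. On it four keys in a 2 x 2 square, 66 mm apart; which colour is where varies
- jar_center (a point): jar of gold paint, closed, 64 mm across and 85 mm high, bystander; its centre
- mug_center (a point): pale blue mug, 78 mm across and 88 mm high, bystander; its centre
- tape_center (a point): roll of blue tape lying flat, 96 mm across and 25 mm high, bystander; its centre
- sander_center (a point): brown sanding block with cork back, 50 x 100 x 34 mm, bystander; its centre
- brush_grip (a point): paint brush lying on the bench to the robot's right, bystander; a point on its handle
- green_top (a point): top centre of the green key's round cap (28 mm across) when up, on the key box; first to press. It moves down with the cap. The cap stands 10 mm proud of its black 44 mm collar
- green (a joint): travel of the green key: 0 up, 0.006 m fully down; it counts as pressed beyond 0.004. A spring returns it; it starts to yield at 1.5 N and is fully down at 5 N
- blue_top (a point): top centre of the blue key's round cap (28 mm across) when up, on the key box; second to press. It moves down with the cap. The cap stands 10 mm proud of its black 44 mm collar
- blue (a joint): travel of the blue key: 0 up, 0.006 m fully down; it counts as pressed beyond 0.004. A spring returns it; it starts to yield at 1.5 N and is fully down at 5 N
- yellow_top (a point): top centre of the yellow key's round cap (28 mm across) when up, on the key box; third to press. It moves down with the cap. The cap stands 10 mm proud of its black 44 mm collar
- yellow (a joint): travel of the yellow key: 0 up, 0.006 m fully down; it counts as pressed beyond 0.004. A spring returns it; it starts to yield at 1.5 N and is fully down at 5 N
- red_top (a point): top centre of the red key's round cap (28 mm across) when up, on the key box; lamp off: not to be pressed. It moves down with the cap. The cap stands 10 mm proud of its black 44 mm collar
- red (a joint): travel of the red key: 0 up, 0.006 m fully down; it counts as pressed beyond 0.004. A spring returns it; it starts to yield at 1.5 N and is fully down at 5 N
Not all that is in view belongs to the job. What is shaped like the rack but pink is not meant.

How it is judged:
By the outcome, as a careful person would: the job done as asked, in the order asked, and still so for the second after the job is handed in, while the arm keeps its last pose, push and grip.
It also fails if it takes over 51 s, if anything falls off the work surface, if the arm or the gripper's body presses on something with over 40 N, if the wrist force passes 120 N, or if a joint passes its speed limit or range.

ROBOT

A 6-joint arm with a two-finger parallel gripper is mounted at the origin on the work surface. World frame = base frame: x ahead of the robot, y to its left, z up, the work surface at z = 0. Lengths are in m, angles in rad, forces in N, time in s.
With the tool pointing down it reaches from about 0.3 to 0.875 m from the base axis. Payload 6.4 kg.
Tool frame: the origin (TCP) lies at the very end of the fingers, on their centre line; the grasp point (between the pads) lies 19 mm behind it; z points along the fingers, y is the line along which they close (so a half turn about z gives the same grasp; the last joint's range is limited). The gripper opens to 85 mm and grips with 20 to 120 N. Pads are 22 mm wide; open, the fingers measure 114 mm over their backs; the gripper's body (76 mm by 85 mm) begins 54 mm behind the grasp point. The pads swing forward as they close: fully open they stand 13 mm farther back than shut.
Start: joints at [1.087, 0.181, 1.607, -0, 1.354, -0.206], TCP at [0.158, 0.553, 0.231] pointing down, gripper open.
Joint ranges: [-2.99, 2.99], [-0.89, 2.07], [0.3, 2.58], [-1.14, 4.28], [0, 2.63], [-3.12, 3.12]. Speed limits (rad/s): [2.57, 2.57, 3.01, 3.14, 3.14, 3.14].

INTERFACE

Orientations are given as a unit quaternion [w, x, y, z].
In Python, from bench import ctrl, camera, calibration, order, outline_of gives the robot as it stands.
- The arm moves only by the tool move_arm, never from a script. Its argument "series" is a list that holds one entry, the list of rows, each a list of 5 numbers: the opening, from 0 (shut) to 1 (fully open), then the shift along the tool's x, y, z in mm, then the turn about the tool's z in rad. A call has exactly 10 rows; each row is the pose to reach, as a shift and turn from the pose commanded when the call began, along the tool's axes at that moment; what a row does not reach only later rows make up. A row lasts 1/12 s, in which the tool goes at most 41.7 mm and 7.16 degrees, less where a joint would pass 70% of its speed; a pose out of reach is approached as far as the arm can. A call with a gripper value outside its range is refused whole. The fingers move at their own pace and stop on an object; the grip force is fixed at half the most. Time passes only in rows, so rows that repeat a pose let the fingers close, or fill a call up. It gives the time, the measured TCP pose, the force, the opening and the grip force at its end, in the units of the state.
- ctrl.get_obs(): the state, without advancing time (a new reading comes with each control period).
- camera(name): name is "scene" or "top"; returns (picture, depth): 420x560x3 uint8, blue, green, red; 420x560 float32, m along the optical axis (not along the pixel's ray), 0 where there is no reading.
- calibration(name): a dict with "intrinsics" (3x3 intrinsics, pixels), "rvec" (rotation vector, rad) and "tvec" (3), from world to camera coordinates, as OpenCV has them. Camera axes: x right, y down, z forward; pixel columns grow to the right and rows downward; lengths in m; the calibration is good to about 2 mm. A picture is of the moment at which its call begins. calibration takes no time and is no camera call.
- order.hand_in(): hands the job in; it is judged then, once.
Trained networks look in the newest picture that a camera, given by its name, has taken for a name from the list of things; names that differ only in an ending like _2 or _b are one class to them, and where a whole thing is asked for, a point or a joint stands for the part that bears it (a point fixed in the world has none). Each returns a list of dicts, best first, with "conf" (0 to 1); they miss things now and then, are a little off and sometimes report something else, mostly with a low value. They report only what shows in the picture. A call takes as long as a camera call. They do not tell look-alikes from the thing itself.
- outline_of(target, camera): "region" (420x560 bool, what is visible of it) and "bbox" ([centre column, centre row, width, height] in pixels, round what is visible of it).
The state is a dict: "time_s": time; "q": joint angles; "dq": joint speeds; "joint_efforts": joint torques, N m; "eef_pos": TCP position; "eef_rot": TCP orientation; "wrist_force": force on the tool from outside, world axes, zero at the start; "torque": the same for the moment, N m; "opening": opening from 0.0 (shut) to 1.0 (fully open); "grasp_force": force on a finger pad.
Only numpy, scipy, OpenCV 4.12 (cv2) and the standard library are available. Lean on these libraries where they do the work, as an engineer would, in place of code of your own. Each camera call takes 0.05 s, during which the arm holds its last target. There are 200 camera calls.

## Working session

There is one attempt and no reset: what is moved stays moved. The work goes in short steps, Python scripts to look and compute and a tool call to move; the robot and the scene stay as the last step left them, time stands still between calls to the robot, and variables do not carry over. Pictures are saved under pics/ and viewed, at most 10 in all, crops included, and the job is handed in when it is done.

Besides the shell and the picture viewer there is one more tool, called as a command line: name --argument value ..., lists and objects as JSON in quotes. move_arm: Moves the arm, as the interface text tells. Its arguments: {"type":"object","properties":{"series":{"type":"array","items":{"type":"array","items":{"type":"array","items":{"type":"number"}}}}},"required":["series"]}

```bash
mkdir -p pics; ls; cat > h.py <<'E'
import numpy as np,cv2
from bench import ctrl,camera,calibration,order,outline_of
def look(n,f=None):
    p,d=camera(n)
    if f: cv2.imwrite('pics/'+f,p)
    return p,d
def cal(n):
    c=calibration(n);K=np.array(c['intrinsics'],float);R=cv2.Rodrigues(np.array(c['rvec'],float))[0];t=np.array(c['tvec'],float).ravel();return K,R,t
def pts(n,d,mask):
    K,R,t=cal(n);v,u=np.nonzero(mask&(d>0));z=d[v,u]
    c=np.stack([(u-K[0,2])/K[0,0]*z,(v-K[1,2])/K[1,1]*z,z],1)
    return (c-t)@R
E
python3 - <<'E'
from h import *
a,_=look('scene');b,_=look('top')
cv2.imwrite('pics/a.png',a);cv2.imwrite('pics/b.png',b)
o=ctrl.get_obs();print(o['time_s'],o['eef_pos'],o['eef_rot'],o['opening'])
for n in('scene','top'):
    K,R,t=cal(n);print(n,-R.T@t,R[2],K[0,0])
for n in ['gold','white_center','rust_center','rack','green','blue','yellow','red','jar_center','mug_center','keybox_top']:
    for c in('scene','top'):
        print(n,c,[(round(r['conf'],2),[int(x) for x in r['bbox']]) for r in outline_of(n,c)[:3]])
E
```

```text
pics
0.1 [0.15743545 0.55249011 0.23043342] [-2.60585923e-04  1.38465323e-01  9.90366936e-01 -7.86306696e-04] 0.9966460931108561
scene [1.68162434 0.11225184 0.86882266] [-0.82161612 -0.1399096  -0.55260497] 474.9988953554004
top [ 0.27087775 -0.07804986  1.34592648] [ 0.19626557  0.01044633 -0.98049513] 452.70353180557197
gold scene [(0.72, [436, 211, 23, 38])]
gold top [(0.71, [130, 212, 28, 16]), (0.65, [299, 140, 31, 21])]
white_center scene [(0.79, [389, 198, 18, 42]), (0.52, [239, 196, 11, 7]), (0.34, [250, 281, 45, 7])]
white_center top [(0.72, [176, 226, 23, 13]), (0.41, [231, 137, 34, 35])]
rust_center scene [(0.6, [410, 204, 18, 40])]
rust_center top [(0.71, [151, 220, 23, 16]), (0.24, [340, 234, 10, 7])]
rack scene [(0.91, [445, 195, 72, 33]), (0.63, [408, 230, 76, 48])]
rack top [(0.93, [112, 303, 81, 32]), (0.74, [361, 209, 4, 7]), (0.61, [163, 225, 79, 48])]
green scene [(0.37, [238, 196, 6, 5])]
green top [(0.42, [338, 230, 10, 11])]
blue scene [(0.44, [212, 206, 5, 3]), (0.21, [160, 191, 10, 36])]
blue top [(0.5, [360, 209, 9, 10]), (0.45, [361, 232, 6, 11])]
yellow scene [(0.4, [217, 195, 13, 6])]
yellow top []
red scene [(0.39, [236, 206, 12, 10])]
red top [(0.43, [337, 212, 12, 9])]
jar_center scene [(0.57, [206, 239, 21, 14])]
jar_center top [(0.8, [343, 151, 26, 31])]
mug_center scene [(0.74, [406, 230, 76, 48]), (0.67, [218, 193, 9, 2]), (0.62, [419, 273, 42, 49])]
mug_center top [(0.81, [159, 152, 43, 27])]
keybox_top scene [(0.56, [224, 211, 53, 35])]
keybox_top top [(0.89, [349, 222, 58, 55])]
```

```bash
python3 - <<'E'
import cv2
a=cv2.imread('pics/a.png');b=cv2.imread('pics/b.png')
cv2.imwrite('pics/c.png',cv2.resize(b[80:380,60:460],None,fx=2,fy=2))
cv2.imwrite('pics/d.png',cv2.resize(a[140:360,120:520],None,fx=2,fy=2))
E
```

```text
(no output)
```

View pics/c.png

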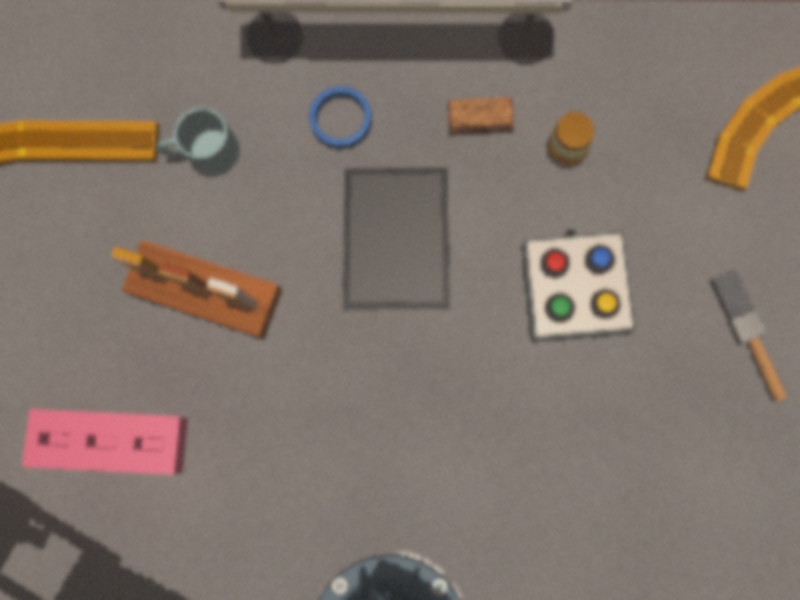

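View pics/d.png

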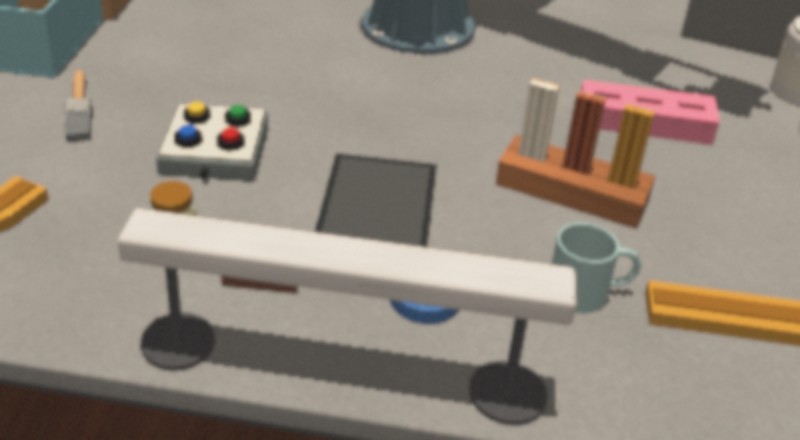

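Top view (full-picture pixels): the mat is at about (258,199). The wooden rack is at (160,224), with the gold sample in its +y end slot (~(128,210)). Keys: green (340,233), blue (360,209), yellow (363,231), red (337,211). A white lintel spans the far side. The tool only yaws, so I plan to tip the strip by pinching its edges and swinging it against the rack's outer edge.

```bash
cat >> h.py <<'E'
def tri(pix):
    A=[];b=[]
    for n,(u,v) in pix.items():
        K,R,t=cal(n);P=K@np.c_[R,t]
        for k,w in((0,u),(1,v)):
            r=w*P[2]-P[k];A.append(r[:3]);b.append(-r[3])
    s=np.linalg.lstsq(np.array(A),np.array(b),rcond=None);return s[0]
E
python3 - <<'E'
from h import *
im={};D={}
for n in('scene','top'): im[n],D[n]=look(n)
H={n:cv2.cvtColor(im[n],cv2.COLOR_BGR2HSV) for n in im}
hue={'green':(45,80),'blue':(100,125),'yellow':(18,35),'red':(0,8)}
roi={'top':(320,380,195,248),'scene':(195,255,185,225)}
for k,(lo,hi) in hue.items():
    px={}
    for n in im:
        h,s,v=cv2.split(H[n]);m=(h>=lo)&(h<=hi)&(s>120)&(v>70)
        if k=='red': m|=(h>=172)&(s>120)&(v>70)
        a,b,c,d=roi[n];z=np.zeros_like(m);z[c:d,a:b]=1;m&=z
        N,L,st,ce=cv2.connectedComponentsWithStats(m.astype('u1'));i=1+st[1:,4].argmax();px[n]=ce[i]
        print(k,n,st[i],pts(n,D[n],L==i).mean(0).round(4),end=' ')
    print('tri',tri(px).round(4))
def net(t,c,lo=0):
    return [r for r in outline_of(t,c)][0]['region']
for t in['gold','white_center','rust_center']:
    for c in('top','scene'):
        q=pts(c,D[c],net(t,c));
        tp=q[q[:,2]>q[:,2].max()-.02]
        print(t,c,len(q),'med',np.median(q,0).round(3),'zmax',q[:,2].max().round(3),np.percentile(q[:,2],95).round(3),'top',tp.mean(0).round(4))
# rack top: brown in box, height 35-55mm
for c,(a,b,e,f) in{'top':(110,210,195,255),'scene':(365,450,200,255)}.items():
    m=np.zeros(D[c].shape,bool);m[e:f,a:b]=1
    q=pts(c,D[c],m);q=q[(q[:,2]>.038)&(q[:,2]<.052)]
    print('rack',c,len(q),np.median(q[:,2]),cv2.minAreaRect((q[:,:2]*1000).astype('f4')))
for t,c in(('mug_center','top'),('jar_center','top'),('keybox_top','top'),('mat_center','top')):
    q=pts(c,D[c],net(t,c));print(t,q.min(0).round(3),q.max(0).round(3),np.median(q,0).round(3))
m=np.zeros(D['top'].shape,bool);m[75:90,170:350]=1;q=pts('top',D['top'],m);q=q[q[:,2]>.05];print('bar',q.min(0),q.max(0))
E
```

```text
green scene [235 194   8   5  33] [ 0.4714 -0.2403  0.0602] green top [339 230   4   2   4] [ 0.4679 -0.2424  0.0597] tri [ 0.468  -0.2419  0.0579]
blue scene [209 203   9   7  45] [ 0.5424 -0.2999  0.06  ] blue top [356 205   9   8  57] [ 0.5317 -0.3001  0.0609] tri [ 0.5335 -0.3023  0.0537]
yellow scene [214 191   9   7  54] [ 0.4754 -0.3063  0.0605] yellow top [358 226  11  11  92] [ 0.4665 -0.3065  0.0588] tri [ 0.4673 -0.3081  0.055 ]
red scene [230 203  10   9  62] [ 0.5342 -0.2347  0.0597] red top [333 206  10  10  82] [ 0.526  -0.2348  0.0598] tri [ 0.5272 -0.2361  0.0547]
gold top 172 med [0.461 0.21  0.154] zmax 0.176 0.172 top [0.463  0.2164 0.1683]
gold scene 577 med [0.515 0.347 0.114] zmax 0.174 0.171 top [0.5143 0.347  0.1651]
white_center top 226 med [0.462 0.214 0.141] zmax 0.176 0.172 top [0.4643 0.2181 0.1686]
white_center scene 555 med [0.474 0.219 0.113] zmax 0.175 0.17 top [0.4729 0.2173 0.1651]
rust_center top 211 med [0.482 0.279 0.151] zmax 0.174 0.171 top [0.4846 0.2823 0.1677]
rust_center scene 562 med [0.495 0.284 0.115] zmax 0.175 0.171 top [0.4931 0.2829 0.1662]
rack top 1477 0.04416116826846766 ((485.907958984375, 284.2481384277344), (216.4622344970703, 80.0519790649414), 72.25778198242188)
rack scene 995 0.04600352032724333 ((488.3557434082031, 282.91522216796875), (215.92315673828125, 91.58936309814453), 72.04228210449219)
mug_center [ 0.667  0.246 -0.009] [0.779 0.363 0.094] [0.71  0.293 0.04 ]
jar_center [ 0.684 -0.293 -0.005] [ 0.78  -0.231  0.092] [ 0.706 -0.259  0.081]
keybox_top [ 0.415 -0.352 -0.008] [ 0.584 -0.189  0.057] [ 0.493 -0.268  0.038]
mat_center [ 0.46  -0.083 -0.008] [0.688 0.083 0.012] [0.571 0.    0.002]
bar [ 0.86295338 -0.2482656   0.07034624] [0.90010286 0.24619069 0.19064562]
```

```bash
cat >> h.py <<'E'
from scipy.spatial.transform import Rotation as Ro
def st():
    o=ctrl.get_obs();q=np.array(o['eef_rot']);R=Ro.from_quat(q[[1,2,3,0]]).as_matrix();return o,np.array(o['eef_pos']),R
def to(*ts):
    o,p,R=st();print('t',round(o['time_s'],2),'p',p.round(4),'yaxis',np.degrees(np.arctan2(R[1,1],R[0,1])).round(2),'F',np.round(o['wrist_force'],1),'op',round(o['opening'],3))
    for t in ts: print(t,'->',((np.array(t)-p)@R*1000).round(1))
E
python3 -c "
from h import *
to((.461,-.24,.231))"
```

```text
t 1.8 p [0.1577 0.553  0.2313] yaxis 74.08 F [ 0.2  0.3 -0.2] op 1.003
(0.461, -0.24, 0.231) -> [-5.092e+02 -6.794e+02  3.000e-01]
```

move_arm --series '[[[0,-509,-679,0,0],[0,-509,-679,0,0],[0,-509,-679,0,0],[0,-509,-679,0,0],[0,-509,-679,0,0],[0,-509,-679,0,0],[0,-509,-679,0,0],[0,-509,-679,0,0],[0,-509,-679,0,0],[0,-509,-679,0,0]]]'

```text
time_s: 2.63
eef_pos: [0.3068, 0.1621, 0.2317]
eef_rot: [0.001, 0.138, 0.99, 0.0]
wrist_force: [0.9, -0.4, -0.4]
opening: 0.0
grasp_force: 0.0
```

```bash
python3 -c "
from h import *
to((.461,-.24,.09))"
```

```text
t 2.63 p [0.3068 0.1621 0.2317] yaxis 74.13 F [ 0.9 -0.4 -0.4] op 0.0
(0.461, -0.24, 0.09) -> [-258.1 -344.7  141.8]
```

move_arm --series '[[[0,-258,-345,100,0],[0,-258,-345,100,0],[0,-258,-345,100,0],[0,-258,-345,100,0],[0,-258,-345,100,0],[0,-258,-345,100,0],[0,-258,-345,100,0],[0,-258,-345,100,0],[0,-258,-345,100,0],[0,-258,-345,100,0]]]'

```text
time_s: 3.47
eef_pos: [0.4516, -0.2177, 0.1366]
eef_rot: [0.0, 0.139, 0.99, -0.0]
wrist_force: [1.4, 1.2, 0.7]
opening: 0.002
grasp_force: 0.0
```

```bash
python3 -c "
from h import *
to((.461,-.24,.066))"
```

```text
t 3.47 p [ 0.4516 -0.2177  0.1366] yaxis 74.04 F [1.4 1.2 0.7] op 0.002
(0.461, -0.24, 0.066) -> [-15.2 -18.8  70.6]
```

move_arm --series '[[[0,0,0,30,0],[0,0,0,60,0],[0,0,0,60,0],[0,0,0,60,0],[0,0,0,60,0],[0,0,0,60,0],[0,0,0,60,0],[0,0,0,60,0],[0,0,0,60,0],[0,0,0,60,0]]]'

```text
time_s: 4.3
eef_pos: [0.4516, -0.2155, 0.0778]
eef_rot: [0.001, 0.138, 0.99, -0.0]
wrist_force: [-0.1, 0.1, 0.8]
opening: 0.005
grasp_force: 0.0
```

```bash
python3 -c "
from h import *
to((.461,-.24,.053))"
```

```text
t 4.3 p [ 0.4516 -0.2155  0.0778] yaxis 74.1 F [-0.1  0.1  0.8] op 0.005
(0.461, -0.24, 0.053) -> [-15.8 -21.   24.8]
```

move_arm --series '[[[0,-16,-21,0,0],[0,-16,-21,0,0],[0,-16,-21,10,0],[0,-16,-21,16,0],[0,-16,-21,18,0],[0,-16,-21,20,0],[0,-16,-21,22,0],[0,-16,-21,23,0],[0,-16,-21,24,0],[0,-16,-21,24,0]]]'

```text
time_s: 5.13
eef_pos: [0.4603, -0.2394, 0.0556]
eef_rot: [-0.001, 0.138, 0.99, 0.0]
wrist_force: [-11.4, 6.5, 30.3]
opening: -0.002
grasp_force: 15.0
```

```bash
python3 -c "
from h import *
p,d=look('top');cv2.imwrite('pics/k1.png',cv2.resize(p[170:270,290:410],None,fx=5,fy=5))
to((.461,-.24,.053))"
```

```text
t 5.18 p [ 0.4603 -0.2394  0.0556] yaxis 74.14 F [-11.8   6.9  30.8] op -0.001
(0.461, -0.24, 0.053) -> [-0.8 -0.4  2.6]
```

View pics/k1.png

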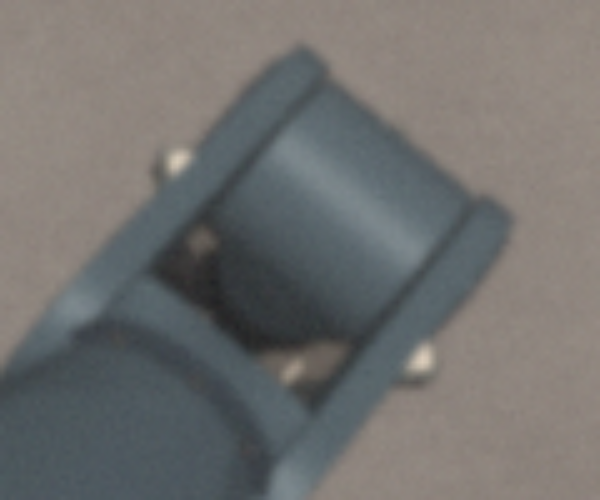

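Force of 30 N with the cap bottomed (tip z about 0.0556, above the collar), so green is fully pressed. The arm hides the keys in this crop. Next I release it and go to blue.

move_arm --series '[[[0,0,0,-25,0],[0,0,0,-30,0],[0,-40,-18,-30,0],[0,-80,-36,-30,0],[0,-85,-39,-30,0],[0,-85,-39,-30,0],[0,-85,-39,-30,0],[0,-85,-39,-20,0],[0,-85,-39,-16,0],[0,-85,-39,-16,0]]]'

```text
time_s: 6.02
eef_pos: [0.5301, -0.299, 0.067]
eef_rot: [-0.002, 0.138, 0.99, 0.001]
wrist_force: [-0.4, 0.1, 0.9]
opening: -0.001
grasp_force: 0.0
```

```bash
python3 -c "
from h import *
to((.532,-.3005,.0545))"
```

```text
t 6.02 p [ 0.5301 -0.299   0.067 ] yaxis 74.1 F [-0.4  0.1  0.9] op -0.001
(0.532, -0.3005, 0.0545) -> [-2.3 -1.  12.5]
```

move_arm --series '[[[0,-2,-1,3,0],[0,-2,-1,5,0],[0,-2,-1,7,0],[0,-2,-1,9,0],[0,-2,-1,10,0],[0,-2,-1,11,0],[0,-2,-1,12,0],[0,-2,-1,12.5,0],[0,-2,-1,12.5,0],[0,-2,-1,12.5,0]]]'

```text
time_s: 6.85
eef_pos: [0.5336, -0.3024, 0.0568]
eef_rot: [0.0, 0.138, 0.99, -0.0]
wrist_force: [-0.7, 0.8, 3.7]
opening: -0.001
grasp_force: 2.2
```

move_arm --series '[[[0,0,0,1,0],[0,0,0,2,0],[0,0,0,2.5,0],[0,0,0,3,0],[0,0,0,3,0],[0,0,0,3,0],[0,0,0,3,0],[0,0,0,3,0],[0,0,0,3,0],[0,0,0,3,0]]]'

```text
time_s: 7.68
eef_pos: [0.5337, -0.3025, 0.0558]
eef_rot: [0.0, 0.138, 0.99, -0.0]
wrist_force: [-6.1, 4.4, 19.7]
opening: -0.002
grasp_force: 9.7
```

move_arm --series '[[[0,0,0,-25,0],[0,0,0,-30,0],[0,35,-13,-30,0],[0,62,-23,-30,0],[0,62,-23,-30,0],[0,62,-23,-30,0],[0,62,-23,-30,0],[0,62,-23,-20,0],[0,62,-23,-16,0],[0,62,-23,-16,0]]]'

```text
time_s: 8.52
eef_pos: [0.4673, -0.3065, 0.0677]
eef_rot: [-0.001, 0.138, 0.99, 0.001]
wrist_force: [-0.4, 0.2, -0.9]
opening: -0.003
grasp_force: 0.0
```

```bash
python3 -c "
from h import *
to((.4665,-.306,.0515))"
```

```text
t 8.52 p [ 0.4673 -0.3065  0.0677] yaxis 74.12 F [-0.4  0.2 -0.9] op -0.003
(0.4665, -0.306, 0.0515) -> [ 0.9  0.2 16.2]
```

move_arm --series '[[[0,0,0,3,0],[0,0,0,6,0],[0,0,0,8,0],[0,0,0,10,0],[0,0,0,12,0],[0,0,0,13,0],[0,0,0,14,0],[0,0,0,15,0],[0,0,0,15.5,0],[0,0,0,15.5,0]]]'

```text
time_s: 9.35
eef_pos: [0.4679, -0.3075, 0.0559]
eef_rot: [0.0, 0.138, 0.99, -0.0]
wrist_force: [-4.5, 5.3, 17.2]
opening: -0.007
grasp_force: 8.2
```

move_arm --series '[[[0,0,0,-35,0],[0,0,0,-70,0],[0.6,15,60,-100,0.03],[0.6,141,641,-178,0.03],[0.6,141,641,-178,0.03],[0.6,141,641,-178,0.03],[0.6,141,641,-178,0.03],[0.6,141,641,-178,0.03],[0.6,141,641,-178,0.03],[0.6,141,641,-178,0.03]]]'

```text
time_s: 10.18
eef_pos: [0.4867, 0.0198, 0.1845]
eef_rot: [0.0, 0.154, 0.988, -0.0]
wrist_force: [1.2, 0.4, -0.1]
opening: 0.6
grasp_force: 0.0
```

```bash
python3 -c "
from h import *
to((.507,.349,.23))"
```

```text
t 10.18 p [0.4867 0.0198 0.1845] yaxis 72.34 F [ 1.2  0.4 -0.1] op 0.6
(0.507, 0.349, 0.23) -> [ 80.5 319.8 -45.6]
```

move_arm --series '[[[0.6,8,30,-30,0],[0.6,18,70,-46,0],[0.6,80,320,-46,0],[0.6,80,320,-46,0],[0.6,80,320,-46,0],[0.6,80,320,-46,0],[0.6,80,320,-46,0],[0.6,80,320,-46,0],[0.6,80,320,-46,0],[0.6,80,320,-46,0]]]'

```text
time_s: 11.02
eef_pos: [0.5071, 0.3502, 0.2295]
eef_rot: [-0.0, 0.151, 0.988, 0.0]
wrist_force: [-0.7, -0.7, 0.0]
opening: 0.601
grasp_force: 0.0
```

```bash
python3 - <<'E'
from h import *
a,da=look('scene');b,_=look('top')
c=np.hstack([cv2.resize(b[150:290,70:230],(400,350)),cv2.resize(a[120:260,340:500],(400,350))])
cv2.imwrite('pics/g1.png',c)
q=pts('scene',da,outline_of('gold','scene')[0]['region'])
for l in(.06,.08,.1,.12,.14,.16):
    w=q[abs(q[:,2]-l)<.01]; 
    if len(w): print(l,np.median(w,0).round(4),w[:,1].min().round(3),w[:,1].max().round(3))
to((.507,.349,.23),(.507,.349,.126))
E
```

```text
0.06 [0.5163 0.3456 0.0601] 0.327 0.365
0.08 [0.515  0.3448 0.0794] 0.326 0.365
0.1 [0.5161 0.3464 0.0998] 0.327 0.367
0.12 [0.5159 0.3464 0.1203] 0.328 0.37
0.14 [0.516  0.3472 0.1395] 0.327 0.369
0.16 [0.5159 0.3467 0.1605] 0.328 0.367
t 11.17 p [0.5076 0.3462 0.2297] yaxis 72.35 F [0.  0.7 0.3] op 0.598
(0.507, 0.349, 0.23) -> [ 1.4  2.5 -0.3]
(0.507, 0.349, 0.126) -> [  1.4   2.6 103.7]
```

View pics/g1.png

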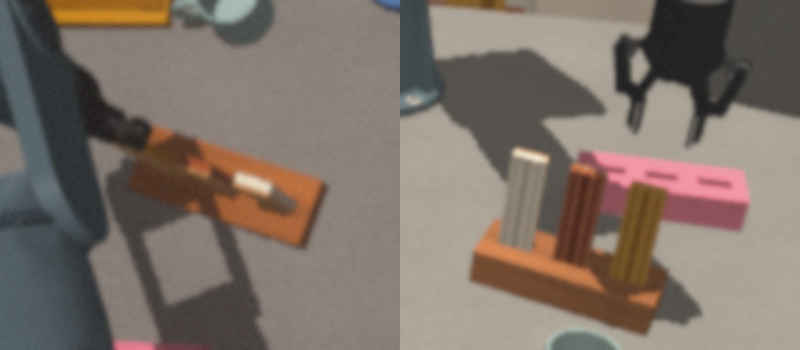

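Right half of the picture: the gripper is above and aligned over the gold strip (gold top around (650,185)), and the rust strip is clear of the fingers. I descend now.

move_arm --series '[[[0.6,0,3,20,0],[0.6,0,3,35,0],[0.6,0,3,48,0],[0.6,0,3,62,0],[0.6,0,3,80,0],[0.6,0,3,102,0],[0.6,0,3,102,0],[0.6,0,3,102,0],[0.4,0,3,102,0],[0.2,0,3,102,0]]]'

```text
time_s: 12.0
eef_pos: [0.5093, 0.3497, 0.1291]
eef_rot: [0.001, 0.154, 0.988, 0.0]
wrist_force: [-0.1, 0.7, 0.1]
opening: 0.462
grasp_force: 60.2
```

move_arm --series '[[[0,0,0,0,0],[0,0,0,0,0],[0,0,0,0,0],[0,0,0,0,0],[0,0,0,0,0],[0,0,0,0,0],[0,0,0,0,0],[0,0,0,0,0],[0,0,0,0,0],[0,0,0,0,0]]]'

```text
time_s: 12.83
eef_pos: [0.5089, 0.3501, 0.1287]
eef_rot: [0.0, 0.153, 0.988, 0.0]
wrist_force: [-0.4, -2.3, 6.0]
opening: 0.46
grasp_force: 60.7
```

```bash
python3 - <<'E'
from h import *
a,da=look('scene')
cv2.imwrite('pics/g2.png',cv2.resize(a[120:260,340:500],(640,560)))
to((.509,.349,.126))
E
```

```text
t 12.88 p [0.5089 0.3501 0.1287] yaxis 72.37 F [-0.3 -3.7  5.3] op 0.464
(0.509, 0.349, 0.126) -> [-0.4 -1.1  2.7]
```

View pics/g2.png

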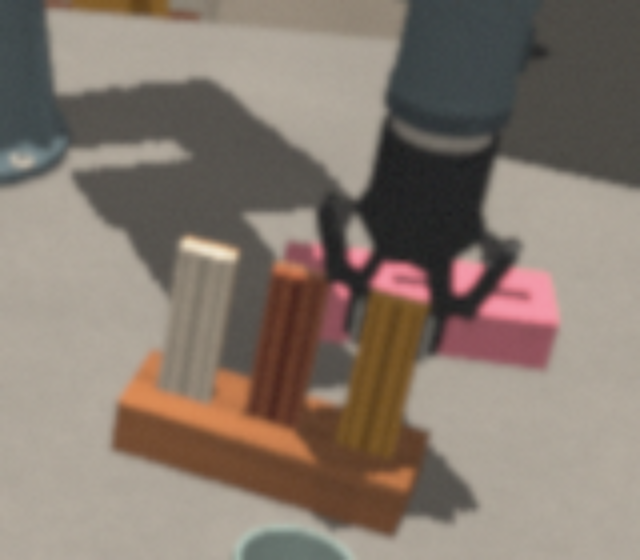

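Gold is gripped on its edges at 60 N with the opening matching 40 mm. I lift it and carry it to the rack's far side.

move_arm --series '[[[0,0,0,-8,0],[0,0,0,-18,0],[0,0,0,-30,0],[0,0,0,-45,0],[0,0,0,-60,0],[0,-10,5,-65,0],[0,-35,12,-65,0],[0,-62,15,-65,0],[0,-62,15,-65,0],[0,-62,15,-65,0]]]'

```text
time_s: 13.72
eef_pos: [0.5731, 0.3454, 0.1938]
eef_rot: [0.0, 0.154, 0.988, 0.0]
wrist_force: [-0.4, 0.2, -1.4]
opening: 0.462
grasp_force: 60.7
```

```bash
python3 - <<'E'
from h import *
a,da=look('scene')
q=pts('scene',da,outline_of('gold','scene')[0]['region'])
print(np.percentile(q,[2,50,98],axis=0).round(3))
c=np.array([.486,.284]);ex=np.array([.952,-.305]);ey=np.array([.305,.952])
to()
p=st()[1];print('rackframe',(p[:2]-c)@ex,(p[:2]-c)@ey)
m=np.zeros(da.shape,bool);m[200:255,365:450]=1
r=pts('scene',da,m);xy=(r[:,:2]-c);X=xy@ex;s=(abs(r[:,2]-.02)<.012)&(X>.03)&(X<.05);print('front face',s.sum(),np.median(X[s]))
E
```

```text
[[0.571 0.326 0.084]
 [0.58  0.343 0.166]
 [0.588 0.361 0.236]]
t 13.82 p [0.5715 0.3459 0.1934] yaxis 72.37 F [-0.4 -0.1 -0.9] op 0.463
rackframe 0.06251338570917502 0.08500108438078346
front face 502 0.042037894733851625
```

move_arm --series '[[[0,0,0,20,0],[0,0,0,35,0],[0,0,0,48,0],[0,0,0,58,0],[0,0,0,58,0],[0,5,0,58,0],[0,10,0,58,0],[0,14,0,58,0],[0,19,0,58,0],[0,24,0,58,0]]]'

```text
time_s: 14.65
eef_pos: [0.5508, 0.353, 0.1367]
eef_rot: [0.002, 0.153, 0.988, 0.0]
wrist_force: [4.9, -2.3, -0.8]
opening: 0.459
grasp_force: 60.8
```

```bash
python3 - <<'E'
from h import *
a,da=look('scene')
cv2.imwrite('pics/g3.png',cv2.resize(a[120:280,340:500],(560,560)))
to()
p=st()[1];c=np.array([.486,.284]);print('rackX',(p[:2]-c)@np.array([.952,-.305]))
q=pts('scene',da,outline_of('gold','scene')[0]['region']);q=q[q[:,2]>.03]
X=(q[:,:2]-c)@np.array([.952,-.305]);print(np.degrees(np.arctan(np.polyfit(q[:,2],X,1))))
E
```

```text
t 14.7 p [0.5499 0.3533 0.1367] yaxis 72.39 F [ 5.1 -2.3  0.9] op 0.463
rackX 0.03974505866091598
[-0.44935239  2.87842812]
```

View pics/g3.png

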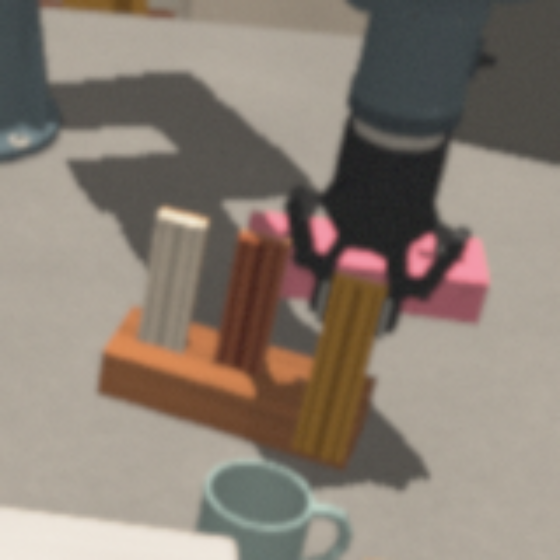

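The strip hangs at the rack's far face with its foot in front of the edge, and there is a 5 N contact force, so it has begun to pivot. I continue along the arc.

move_arm --series '[[[0,8,0,0,0],[0,18,0,1,0],[0,28,0,3,0],[0,37,0,6,0],[0,46,0,10,0],[0,54,0,15,0],[0,62,0,21,0],[0,70,0,27,0],[0,72,0,28,0],[0,72,0,28,0]]]'

```text
time_s: 15.58
eef_pos: [0.4799, 0.3753, 0.1069]
eef_rot: [-0.0, 0.153, 0.988, 0.0]
wrist_force: [2.7, 0.7, 1.2]
opening: 0.463
grasp_force: 60.3
```

```bash
python3 - <<'E'
from h import *
a,da=look('scene')
cv2.imwrite('pics/g4.png',cv2.resize(a[120:280,340:500],(560,560)))
to()
p=st()[1];c=np.array([.486,.284]);print('rackX',(p[:2]-c)@np.array([.952,-.305]))
q=pts('scene',da,outline_of('gold','scene')[0]['region']);q=q[q[:,2]>.03]
X=(q[:,:2]-c)@np.array([.952,-.305]);print(np.degrees(np.arctan(np.polyfit(q[:,2],X,1))))
E
```

```text
t 15.63 p [0.4801 0.3752 0.107 ] yaxis 72.39 F [0.6 1.5 1.1] op 0.457
rackX -0.03342287239233743
[-39.70920449   5.2740319 ]
```

View pics/g4.png

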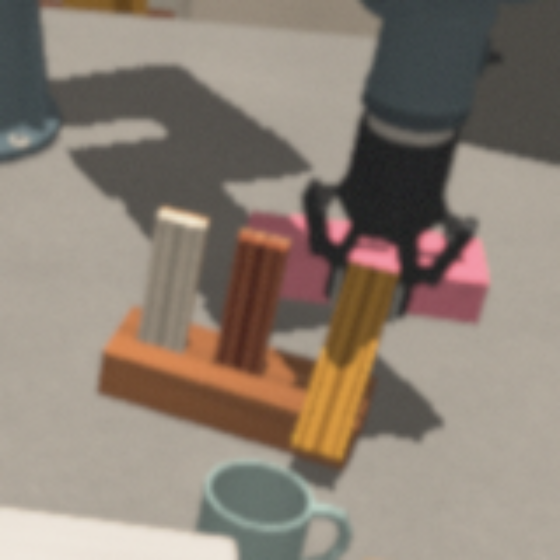

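The strip now leans well back, gold face obliquely up. I lift clear before measuring the tilt.

move_arm --series '[[[0,0,0,-15,0],[0,0,0,-40,0],[0,0,0,-70,0],[0,0,0,-105,0],[0,0,0,-145,0],[0,0,0,-180,0],[0,0,0,-190,0],[0,0,0,-190,0],[0,0,0,-190,0],[0,0,0,-190,0]]]'

```text
time_s: 16.52
eef_pos: [0.4794, 0.3741, 0.294]
eef_rot: [-0.002, 0.153, 0.988, -0.001]
wrist_force: [-0.5, -0.0, -0.6]
opening: 0.457
grasp_force: 60.4
```

```bash
cat >> h.py <<'E'
def tilt():
    a,d=look('scene');m=outline_of('gold','scene')[0]['region']
    m=cv2.erode(m.astype('u1'),np.ones((3,3)))>0
    q=pts('scene',d,m);med=np.median(q,0);q=q[np.linalg.norm(q-med,axis=1)<.1]
    w=np.linalg.svd(q-q.mean(0),full_matrices=False)[2];ax=w[0]*np.sign(w[0][2]);n=w[2]*np.sign(w[2][2])
    print('pts',len(q),'med',med.round(3),'axis',ax.round(3),'tilt',np.degrees(np.arccos(ax[2])).round(1),'n',n.round(3),'elev',np.degrees(np.arcsin(n[2])).round(1),'z',np.percentile(q[:,2],[1,99]).round(3))
    return a
E
python3 -c "
from h import *
tilt();to()"
```

```text
pts 803 med [0.53  0.358 0.276] axis [-0.654  0.21   0.726] tilt 43.4 n [ 0.689 -0.23   0.687] elev 43.4 z [0.222 0.334]
t 16.62 p [0.4795 0.3741 0.2941] yaxis 72.36 F [ 0.2  0.7 -1. ] op 0.461
```

move_arm --series '[[[0,-8,-16,0,0],[0,-25,-50,0,0],[0,-42,-84,0,0],[0,-60,-120,0,0],[0,-78,-156,0,0],[0,-96,-192,0,0],[0,-113,-227,0,0],[0,-130,-262,0,0],[0,-145,-295,0,0],[0,-155,-315,0,0]]]'

```text
time_s: 17.45
eef_pos: [0.5323, 0.0243, 0.2954]
eef_rot: [-0.002, 0.154, 0.988, -0.0]
wrist_force: [0.1, 0.9, -0.5]
opening: 0.458
grasp_force: 60.6
```

```bash
python3 -c "
from h import *
to((.534,.013,.28))"
```

```text
t 17.45 p [0.5323 0.0243 0.2954] yaxis 72.23 F [ 0.1  0.9 -0.5] op 0.458
(0.534, 0.013, 0.28) -> [ -5.1 -10.2  15.4]
```

move_arm --series '[[[0,-2,-4,4,0],[0,-4,-8,10,0],[0,-5,-10,15,0],[0,-5,-10,15,0],[0,-5,-10,15,0],[0,-5,-10,15,0],[0,-5,-10,15,0],[0,-5,-10,15,0],[0,-5,-10,15,0],[0,-5,-10,15,0]]]'

```text
time_s: 18.28
eef_pos: [0.5349, 0.0168, 0.2824]
eef_rot: [0.0, 0.153, 0.988, 0.0]
wrist_force: [1.0, 0.8, -1.3]
opening: 0.464
grasp_force: 60.6
```

```bash
python3 -c "
from h import *
a=tilt();cv2.imwrite('pics/end.png',a);to()"
```

```text
pts 770 med [0.589 0.003 0.264] axis [-0.663  0.188  0.725] tilt 43.5 n [ 0.694 -0.211  0.689] elev 43.5 z [0.212 0.322]
t 18.38 p [0.5348 0.0166 0.2823] yaxis 72.37 F [-0.5 -0.3 -1. ] op 0.456
```

View pics/end.png

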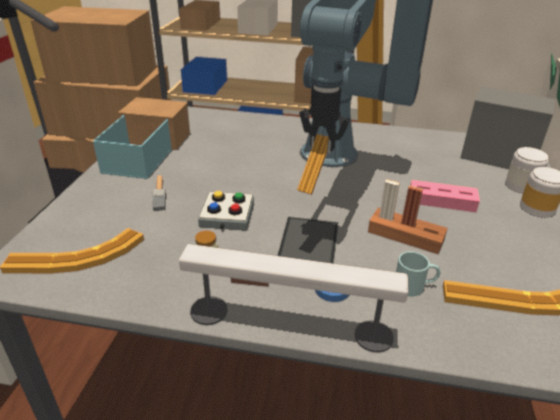

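The strip is held over the mat around pixel (315,160), clear of everything and tilted 43.5°. Its centre is about 0.25 m up and the other items are in place. I hand in.

```bash
python3 -c "
from h import *
print(order.hand_in())"
```

```text
the job is handed in; nothing more can be done
None
```

I pressed the green, blue and yellow keys in that order, judging each press by the wrist force because the arm hid the keys, and left red alone; the gold sample was still held over the mat at hand-in, tilted about 43.5° with its gold face up and its middle about 25 cm above the bench, at about 18 s of the 51 s.

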